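# Stamp the footbeds and sort the bench

### The arm

A 6-joint arm with a two-finger parallel gripper is mounted at the origin on the work surface. World frame = base frame: x ahead of the robot, y to its left, z up, the work surface at z = 0. Lengths are in m, angles in rad, forces in N, time in s.
With the tool pointing down it reaches from about 0.375 to 0.925 m from the base axis. Payload 5.7 kg.
Tool frame: the origin (TCP) lies between the finger pads; the fingertips stand 8 mm ahead of it and the grasp point (between the pads) lies 11 mm behind it; z points along the fingers, y is the line along which they close (so a half turn about z gives the same grasp; the last joint's range is limited). The gripper opens to 85 mm and grips with 20 to 120 N. Pads are 22 mm wide; open, the fingers measure 114 mm over their backs; the gripper's body (76 mm by 85 mm) begins 54 mm behind the grasp point. The pads swing forward as they close: fully open they stand 13 mm farther back than shut.
Start: joints at [1.231, 0.359, 1.51, -0, 1.272, -0.115], TCP at [0.134, 0.585, 0.218] pointing down, gripper open.
Joint ranges: [-2.97, 2.97], [-1.01, 2.36], [0.21, 2.38], [-0.96, 4.11], [0.2, 2.71], [-2.98, 2.98]. Speed limits (rad/s): [2.39, 2.39, 3.14, 3.14, 3.14, 3.14].

### API

Orientations are given as [roll, pitch, yaw] about the fixed x, y, z axes, in that order (R = Rz(yaw) Ry(pitch) Rx(roll)).
In Python, from cell import env, vision, job_done gives the robot as it stands. The module is installed in compiled form; this text tells all that it offers.
- The arm moves only by the tool drive_tool, never from a script. Its argument "rows" is a list of rows, each a list of 5 numbers: the shift along the tool's x, y, z in m, then the turn about the tool's z in rad, then the closure, from 0 (fully open) to 1 (shut). In form: [[tx, ty, tz, spin, gripper], ...]. A call has exactly 8 rows; each row shifts and turns the commanded pose from where the row before left it, along the tool's axes as they then stand; what a row does not reach is not made up. A row lasts 1/10 s, in which the tool goes at most 50 mm and 8.59 degrees, less where a joint would pass 70% of its speed; a pose out of reach is approached as far as the arm can. A call with a gripper value outside its range is refused whole. The fingers move at their own pace and stop on an object; "grip_force" is the grip in N (left out, the last holds). Time passes only in rows, so rows that do not move let the fingers close, or fill a call up. It gives the time, the measured TCP pose, the force, the opening and the grip force at its end, in the units of the state.
- env.observe(): the state, without advancing time (a new reading comes with each control period).
- vision.capture(name): name is "side" or "top" or "wrist"; returns the picture (420x560x3 uint8, red, green, blue); there is no depth.
- vision.camera_info(name): a dict with "fx", "fy", "cx", "cy" (pixels), "xyz" and "attitude" of the camera in the world. Camera axes: x right, y down, z forward; pixel columns grow to the right and rows downward; lengths in m; the calibration is good to about 2 mm. A picture is of the moment at which its call begins: read the wrist's pose just before it. camera_info takes no time and is no camera call; for the wrist camera it gives the pose at the moment of the call.
- job_done(): hands the job in; it is judged then, once.
The state is a dict: "clock": time; "joint_positions": joint angles; "qd": joint speeds; "joint_efforts": joint torques, N m; "tcp_pos": TCP position; "eef_rot": TCP orientation; "ft_force": force on the tool from outside, world axes, zero at the start; "wrist_torque": the same for the moment, N m; "opening": finger opening in m; "finger_force": force on a finger pad.
Only numpy, scipy, OpenCV 4.12 (cv2) and the standard library are available. Lean on these libraries where they do the work, as an engineer would, in place of code of your own. Each camera call takes 0.05 s, during which the arm holds its last target. There are 200 camera calls.

### The job

Lay every full-length footbed flat in a bay of the jig's sled, push the sled fully home under the bridge, and strike the sprung stamp pin all the way down with the mallet to mark them; then draw the sled fully out again. Finish with the stamped footbeds lying in the shallow plywood tray, every short heel pad in the deep grey bin, and the mallet standing on its rubber pad as before. There may be one or two footbeds and two or three heel pads; leave everything else on the bench where it is.

Things in the scene. Friction and masses are not known exactly. Their poses are not given: they have to be found in the camera images.
- footbed1: a loose child-size footbed of stiff layered fibreboard, pinkish tan, foot-shaped seen from above: 150 long, 22 thick, 54 wide round forefoot at +x, 46 wide round heel at -x, straight parallel-sided 40 wide waist in the middle (from x = -40 to +28). About 90 g. Origin at the middle of the underside, x along its length, z up. One or two are present.
- footbed2: a loose child-size footbed of stiff layered fibreboard, pinkish tan, foot-shaped seen from above: 150 long, 22 thick, 54 wide round forefoot at +x, 46 wide round heel at -x, straight parallel-sided 40 wide waist in the middle (from x = -40 to +28). About 90 g. Origin at the middle of the underside, x along its length, z up. One or two are present.
- heel1: a loose heel pad of the same stiff pinkish tan fibreboard: only 70 long (x from -35 to +35), 46 wide, 22 thick, D-shaped: round at its -x end, square at its +x end. About 45 g. Origin on the underside 35 from both ends, z up. Two or three are present.
- heel2: a loose heel pad of the same stiff pinkish tan fibreboard: only 70 long (x from -35 to +35), 46 wide, 22 thick, D-shaped: round at its -x end, square at its +x end. About 45 g. Origin on the underside 35 from both ends, z up. Two or three are present.
- heel3: a loose heel pad of the same stiff pinkish tan fibreboard: only 70 long (x from -35 to +35), 46 wide, 22 thick, D-shaped: round at its -x end, square at its +x end. About 45 g. Origin on the underside 35 from both ends, z up. Two or three are present.
- jig: the stamping jig, fixed to the table: a steel bed 330 (x) by 230 (y), 10 thick, with a grey bridge across its far end. Bridge centre at x = +82.5; its beam spans all of y, is 90 in x, from 68 to 88 above the table; its posts stand at y = +/-107 (16 thick). Origin under the centre of the bed; x points away from the robot, the direction in which the sled goes in
- sled (a joint): travel in m of the aluminium sled along the jig's +x: 0 = drawn fully out (clear of the bridge, at the stop), 0.165 = fully home under the bridge (at the stop). Stiff slide, about 2 N of friction; it stays where it is left
- sled_floor (a point): centre of the sled's floor top, 18 above the table; moves with the sled, axes as the jig's. The sled is a shallow carrier 147 (x) by 174 (y) with a rim 5 thick and 6 high and one divider along y at x = 0 of the same size: two bays side by side, centres at x = -35.5 and +35.5 from this point, each 66 (x) by 164 (y) inside. One footbed lies flat in a bay with its length along y, toes either way
- sled_handle (a point): top centre of the sled's upright wooden handle, 75 above the table: a block 16 (x) by 30 (y), 57 tall, at the sled's end nearest the robot (85.5 towards -x from the sled's centre); pinch it across its y faces from above and push or pull
- stamp_top (a point): top centre of the stamp's round steel striking pin head (36 across, 16 thick), above the middle of the bridge, 122 above the table when up. Under the bridge the pin carries an 80 by 150 marking plate whose underside is 56 above the table when up and 42 when down: a footbed lying flat in the sled (top at 40) just passes below; one lying on a rim or on another does not
- stamp: the whole sprung stamp (pin with its head, and marking plate), which slides straight down as one part by 14, to a hard stop: origin at the centre of the plate's underside, 56 above the table when up and 42 when fully down. About 2 N starts it and about 9 N holds it fully down; the spring brings it back up
- mallet: mallet standing on the flat lower face of its grey plastic head: head a drum 52 across and 78 tall, axis z; origin at the centre of the lower face. Wooden handle level, along -x, 24 wide (y), 22 tall (z), its axis 40 above the lower face, from x = -23 to -173. About 0.45 kg, nearly all of it in the head, so that it stands by itself
- pad: black rubber pad 110 x 110 x 6, fixed on the table, on which the mallet stands. Origin at the centre of its underside
- tray: shallow plywood tray for stamped footbeds, fixed: 210 (x) by 175 (y) outside, 34 high, walls and floor 5 thick. Origin under its centre, x along its length; holds two footbeds side by side, lengths along x
- tray_in (a point): centre of the tray's inner floor, axes as the tray's
- bin: deep grey plastic bin for heel pads, fixed: 180 (x) by 165 (y) outside, 68 high, walls and floor 5 thick. Origin under its centre
- bin_in (a point): centre of the bin's inner floor, axes as the bin's
- tape: bystander: roll of white tape lying flat, 48 across, 20 high, origin at centre of underside
- glue: bystander: white glue jar 54 across, 55 high, origin at centre of underside
- brush: bystander: glue brush 180 long, lying on the table
- cup: bystander: steel mug 72 across, 80 high, origin at centre of underside
- tin: bystander: tin 70 across, 100 high, origin at centre of underside
- gauge: bystander: steel gauge block 150 x 50 x 12 lying flat, origin at centre of underside
Not all that is in view belongs to the job. Leave any purple look-alike of the heel2 alone.

How it is judged:
On the way, in this order (a step that is already met when the one before it is completed fails the run):
1. every footbed present lies flat in a bay of the sled, let go (x of footbed1 in the frame of sled_floor between -0.055 and 0.055 m and y of footbed1 in the frame of sled_floor between -0.015 and 0.015 m and z of footbed1 in the frame of sled_floor between -0.01 and 0.0045 m and angle between each of footbed1, footbed2's own z axis and vertical below 0.12 rad and x of footbed2 in the frame of sled_floor between -0.055 and 0.055 m and y of footbed2 in the frame of sled_floor between -0.015 and 0.015 m and z of footbed2 in the frame of sled_floor between -0.01 and 0.0045 m and contact force between the fingers and footbed1 below 0.5 N and contact force between the fingers and footbed2 below 0.5 N), for 0.2 s.
2. the sled is fully home under the bridge with the footbeds in its bays (x of footbed1 in the frame of sled_floor between -0.055 and 0.055 m and y of footbed1 in the frame of sled_floor between -0.015 and 0.015 m and z of footbed1 in the frame of sled_floor between -0.01 and 0.0045 m and angle between each of footbed1, footbed2's own z axis and vertical below 0.12 rad and x of footbed2 in the frame of sled_floor between -0.055 and 0.055 m and y of footbed2 in the frame of sled_floor between -0.015 and 0.015 m and z of footbed2 in the frame of sled_floor between -0.01 and 0.0045 m and value of joint sled above 0.158 m), for 0.2 s.
3. the stamp is driven fully down by the mallet, not by the fingers, with the loaded sled home (all of step 2 and z of stamp_top in the frame of jig below 0.11 m and contact force between mallet and stamp above 1 N and contact force between the fingers and stamp below 0.5 N).
4. the sled is drawn fully out again, the stamp up (value of joint sled below 0.02 m and z of stamp_top in the frame of jig above 0.118 m), for 0.2 s.
At the end, for the whole second after the job is handed in: footbeds lie in the tray (centre within 35 mm along, 62 mm across, under 45 mm above its floor, tilt under 0.6 rad), heel pads inside the bin below its rim, mallet upright on its pad (within 50 mm of its centre), sled out (under 0.02 m), stamp up, all at rest (all of step 4 and x of footbed1 in the frame of tray_in between -0.035 and 0.035 m and y of footbed1 in the frame of tray_in between -0.062 and 0.062 m and z of footbed1 in the frame of tray_in between -0.01 and 0.045 m and angle between each of footbed1, footbed2's own z axis and vertical below 0.6 rad and linear speed of each of footbed1, footbed2, heel1, heel2, heel3, mallet below 0.03 m/s and x of footbed2 in the frame of tray_in between -0.035 and 0.035 m and y of footbed2 in the frame of tray_in between -0.062 and 0.062 m and z of footbed2 in the frame of tray_in between -0.01 and 0.045 m and x of heel1 in the frame of bin_in between -0.085 and 0.085 m and y of heel1 in the frame of bin_in between -0.078 and 0.078 m and z of heel1 in the frame of bin_in between -0.01 and 0.058 m and x of heel2 in the frame of bin_in between -0.085 and 0.085 m and y of heel2 in the frame of bin_in between -0.078 and 0.078 m and z of heel2 in the frame of bin_in between -0.01 and 0.058 m and x of heel3 in the frame of bin_in between -0.085 and 0.085 m and y of heel3 in the frame of bin_in between -0.078 and 0.078 m and z of heel3 in the frame of bin_in between -0.01 and 0.058 m and horizontal distance between mallet and pad below 0.05 m and angle between mallet's own z axis and vertical below 0.1 rad and height (world z) of mallet below 0.012 m); the robot touches nothing.
It fails at once if a bystander is pushed more than 60 mm from its place (distance of any of tape, glue, brush, cup, tin, gauge from where it was at the start of the episode above 0.06 m).
It fails at once if the glue jar, mug or tin is tipped over (angle between any of glue, cup, tin's own z axis and vertical above 0.5 rad).
Of footbed1, footbed2 only 1 to 2 are there at a start; the rules pass over those that are not, and their reading is None.
Of heel1, heel2, heel3 only 2 to 3 are there at a start; the rules pass over those that are not, and their reading is None.
At some moment in a run one of heel1, heel2, heel3, footbed1, footbed2 may be knocked a few centimetres aside while the robot is not near it.
It also fails if it takes over 210 s, if anything falls off the work surface, if the arm or the gripper's body presses on something with over 40 N, if the wrist force passes 120 N, or if a joint passes its speed limit or range.

## Working session

There is one attempt and no reset: what is moved stays moved. The work goes in short steps, Python scripts to look and compute and a tool call to move; the robot and the scene stay as the last step left them, time stands still between calls to the robot, and variables do not carry over. Pictures are saved under pics/ and viewed, at most 14 in all, crops included, and the job is handed in when it is done.

Besides the shell and the picture viewer there is one more tool, called after "Emit:" as name([rows], argument=value, ...), one row to a line, values as JSON. drive_tool: Moves the arm, as the interface text tells. Its arguments: {"type":"object","properties":{"rows":{"type":"array"},"grip_force":{"type":"number"}},"required":["rows"]}

```bash
mkdir -p pics; cat > h.py <<'E'
import numpy as np, cv2
from cell import env, vision, job_done
from scipy.spatial.transform import Rotation as R
def ray(info,u,v,z):
    a=np.array(info["attitude"],float)
    M=a if a.shape==(3,3) else (R.from_euler('xyz',a).as_matrix() if a.size==3 else R.from_quat(a).as_matrix())
    d=M@np.array([(u-info["cx"])/info["fx"],(v-info["cy"])/info["fy"],1]); o=np.array(info["xyz"])
    return (o+d*(z-o[2])/d[2])[:2]
def snap(name,fn):
    im=vision.capture(name); cv2.imwrite(f'pics/{fn}.png',im[:,:,::-1]); return im
E
python3 - <<'E'
from h import *
for n in ('top','side'):
    print(n,vision.camera_info(n)); im=snap(n,n+'0')
im=cv2.imread('pics/top0.png'); cv2.imwrite('pics/top0b.png',cv2.resize(im,(800,600),interpolation=cv2.INTER_CUBIC))
print(env.observe())
E
```

```text
top {'fx': 480.3965633248573, 'fy': 480.3965633248573, 'cx': 277.68891419374506, 'cy': 207.1111678185124, 'xyz': array([0.4249955 , 0.02553412, 1.39547211]), 'attitude': array([-3.08674491,  0.01484969, -1.6006599 ])}
side {'fx': 380.97537906198846, 'fy': 380.97537906198846, 'cx': 280.37883335835147, 'cy': 210.55663753141752, 'xyz': array([0.3456946, 0.7618813, 0.7390199]), 'attitude': array([-2.25975192,  0.0136027 , -2.93428615])}
{'clock': 0.1, 'joint_positions': array([ 1.23090614e+00,  3.59478918e-01,  1.51131399e+00, -1.68031561e-05,
        1.27250156e+00, -1.15067799e-01]), 'qd': array([ 8.28150530e-04, -1.14534623e-03, -3.31045397e-03, -2.95759846e-06,
        1.59893272e-03, -1.22423929e-03]), 'joint_efforts': array([ 4.76618261e-04, -5.28637612e+01, -2.79353124e+01, -1.01261085e-04,
        4.89202532e-03,  1.44719854e-05]), 'tcp_pos': array([0.13354338, 0.58430397, 0.21761419]), 'eef_rot': array([-3.13990025e+00, -1.79445598e-04,  2.91677506e+00]), 'ft_force': array([-0.14483895, -0.48000982, -0.25711857]), 'wrist_torque': array([-0.03083702, -0.00143949,  0.00638838]), 'finger_force': 0.0, 'opening': 0.08565162349723184}
```

View pics/top0b.png

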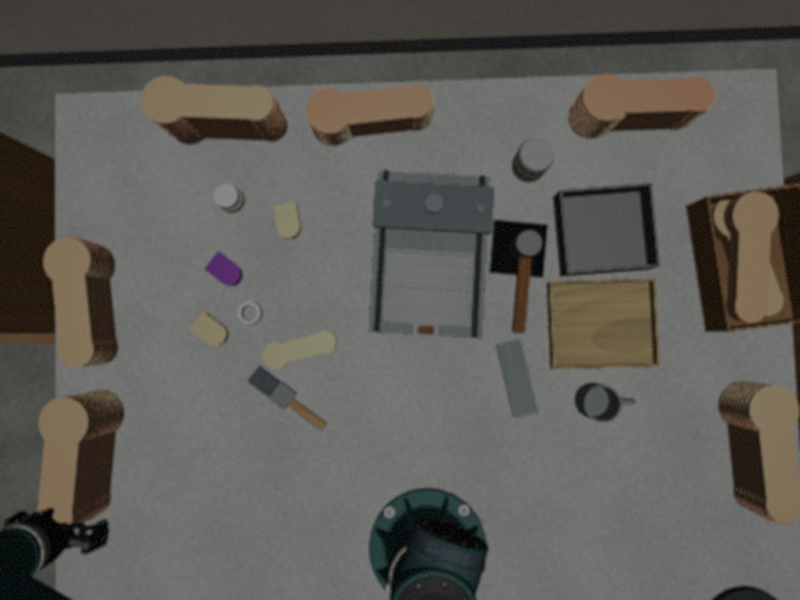

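View pics/side0.png

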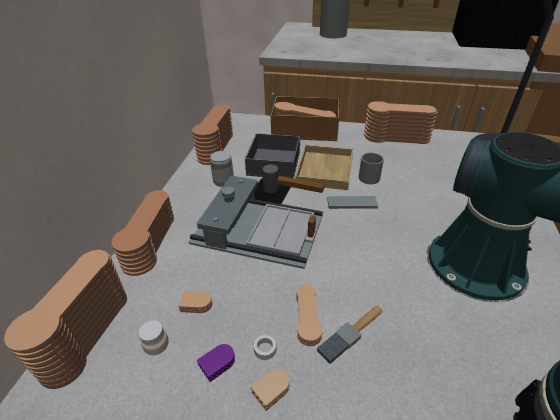

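Top view: one footbed at about (300,349) in the 800-px picture, heel pads at (288,220) and (210,330), and the purple decoy at (224,268). The jig, mallet, bin and tray are on the right, with the stamp head at (434,203) and the sled out. I'll measure in enlarged crops.

```bash
python3 - <<'E'
from h import *
im=cv2.imread('pics/top0.png')
cv2.imwrite('pics/c1.png',cv2.resize(im[130:310,125:245],None,fx=5,fy=5,interpolation=cv2.INTER_CUBIC)[:,:][:,:].astype('uint8')[0:600])
def crop(a,b,c,d,f,fn):
    o=cv2.resize(im[b:d,a:c],None,fx=f,fy=f,interpolation=cv2.INTER_CUBIC)
    o=cv2.convertScaleAbs(o,alpha=1.6)
    print(fn,o.shape); cv2.imwrite('pics/'+fn+'.png',o)
crop(130,130,250,270,4,'cl'); crop(250,110,470,270,3.6,'cr')
hsv=cv2.cvtColor(im,cv2.COLOR_BGR2HSV)
info=vision.camera_info('top')
m=((hsv[:,:,0]<28)&(hsv[:,:,1]>60)&(hsv[:,:,2]>90)).astype('uint8')
n,l,s,c=cv2.connectedComponentsWithStats(m)
for i in range(1,n):
    if 120<s[i,4]<2500 and 120<c[i][0]<470:
        cnt=cv2.findContours((l==i).astype('uint8'),0,1)[0][0][:,0,:]
        w=np.array([ray(info,u,v,.022) for u,v in cnt],'float32')*1000
        (cx,cy),(a,b),t=cv2.minAreaRect(w)
        print(c[i].round(1),s[i,4],'ctr',round(cx),round(cy),'size',round(a),round(b),'ang',round(t), 'centroid',ray(info,*c[i],.022).round(4))
E
```

```text
cl (560, 480, 3)
cr (576, 792, 3)
[451.2  66.9] 2244 ctr 889 -477 size 268 97 ang 87 centroid [ 0.8918 -0.4704]
[143.2  70.4] 2247 ctr 920 413 size 98 283 ang 0 centroid [0.9128 0.4246]
[256.   74.5] 2060 ctr 893 89 size 96 258 ang 7 centroid [0.8893 0.0951]
[146.8 230.5] 336 ctr 444 420 size 68 44 ang 52 centroid [0.4454 0.421 ]
[214.6 289.6] 178 ctr 273 230 size 84 18 ang 52 centroid [0.2718 0.2299]
```

View pics/cl.png

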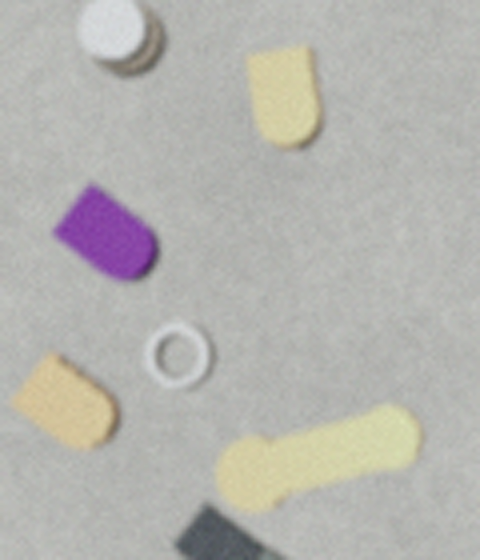

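View pics/cr.png

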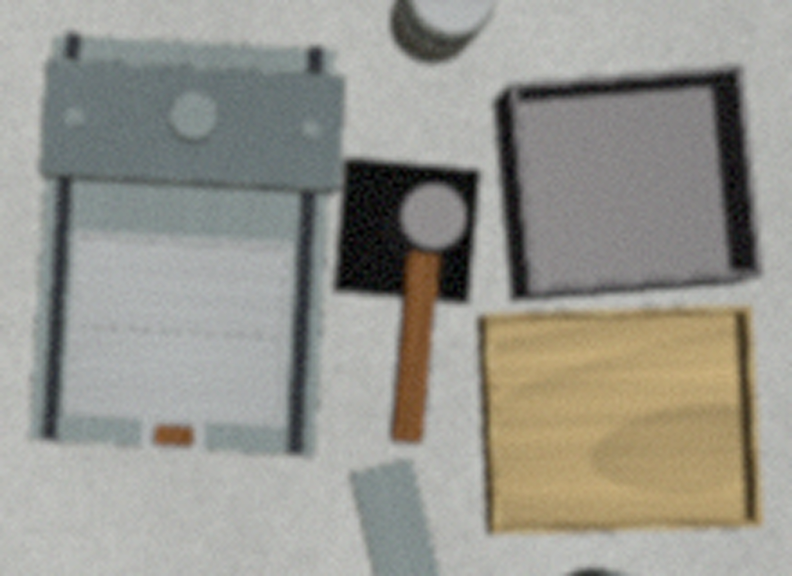

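The left crop shows the footbed with its forefoot near (253,474) and its heel near (389,436); the D-pads are at (285,97) and (66,402). In the right crop the stamp head is at (194,116), the sled handle at (173,435), the mallet head at (434,215), the mallet handle end at (407,440), plus the tray and bin corners. Next I'll convert these to positions.

```bash
python3 - <<'E'
from h import *
im=cv2.imread('pics/top0.png'); info=vision.camera_info('top')
hsv=cv2.cvtColor(im,cv2.COLOR_BGR2HSV)
m=((hsv[:,:,0]<35)&(hsv[:,:,1]>45)&(hsv[:,:,2]>90)).astype('uint8')
n,l,s,c=cv2.connectedComponentsWithStats(m)
for i in range(1,n):
    if 120<s[i,4]<2500 and 120<c[i][0]<250 and c[i][1]>100:
        cnt=cv2.findContours((l==i).astype('uint8'),0,1)[0][0][:,0,:]
        w=np.array([ray(info,u,v,.022) for u,v in cnt],'float32')*1000
        (cx,cy),(a,b),t=cv2.minAreaRect(w)
        print(c[i].round(1),s[i,4],'ctr',round(cx),round(cy),'size',round(a),round(b),'ang',round(t), 'centroid',ray(info,*c[i],.022).round(4))
L=lambda x,y,z:ray(info,130+(x+.5)/4-.5,130+(y+.5)/4-.5,z)*1000
Q=lambda x,y,z:ray(info,250+(x+.5)/3.6-.5,110+(y+.5)/3.6-.5,z)*1000
for nm,f,a in [('fore',L,(253,474,.022)),('heel',L,(389,436,.022)),('h_corner',L,(249,58,.022)),('',L,(309,47,.022)),('round',L,(290,147,.022)),('stamp',Q,(194,116,.122)),('handle',Q,(173,435,.075)),('mallet',Q,(434,215,.084)),('mhend',Q,(407,440,.057)),('mhbase',Q,(425,252,.057)),
 ('pad',Q,(407,230,.006)),('t1',Q,(480,318,.034)),('t2',Q,(750,308,.034)),('t3',Q,(760,525,.034)),('t4',Q,(490,532,.034)),('b1',Q,(497,97,.068)),('b2',Q,(740,70,.068)),('b3',Q,(760,272,.068)),('b4',Q,(515,298,.068)),('beam',Q,(45,60,.088)),('',Q,(345,72,.088)),('',Q,(338,190,.088)),('',Q,(40,177,.088)),('bedBL',Q,(30,438,.01)),('bedBR',Q,(314,455,.01)),('sl',Q,(66,419,.024)),('sl',Q,(290,428,.024)),('sl',Q,(73,232,.024)),('sl',Q,(300,238,.024)),('div',Q,(85,329,.024)),('div',Q,(265,335,.024)),('gauge',Q,(352,472,.012)),('gauge',Q,(410,459,.012))]:
    print(nm,f(*a).round(0))
E
```

```text
[201.1 153.6] 349 ctr 660 260 size 69 46 ang 10 centroid [0.6624 0.2601]
[146.4 230.6] 373 ctr 444 421 size 70 47 ang 52 centroid [0.4451 0.4219]
[208.2 244. ] 677 ctr 400 242 size 49 147 ang 10 centroid [0.4014 0.2454]
[214.8 289.7] 196 ctr 272 230 size 85 19 ang 52 centroid [0.2715 0.2293]
fore [391. 289.]
heel [415. 192.]
h_corner [691. 286.]
 [698. 243.]
round [625. 258.]
stamp [668. -32.]
handle [432. -10.]
mallet [ 593. -213.]
mhend [ 423. -191.]
mhbase [ 568. -210.]
pad [ 592. -206.]
t1 [ 517. -255.]
t2 [ 518. -467.]
t3 [ 349. -466.]
t4 [ 349. -256.]
b1 [ 685. -269.]
b2 [ 700. -456.]
b3 [ 543. -464.]
b4 [ 529. -276.]
beam [721.  79.]
 [ 704. -150.]
 [ 614. -141.]
 [631.  85.]
bedBL [434. 103.]
bedBR [ 413. -124.]
sl [448.  73.]
sl [ 435. -104.]
sl [596.  63.]
sl [ 586. -117.]
div [519.  56.]
div [510. -87.]
gauge [ 399. -153.]
gauge [ 408. -200.]
```

Emit:
drive_tool([
  [0,0,0,0.14,0],
  [0,0,0,0.14,0],
  [0,0,0,0.14,0],
  [0,0,0,0.14,0],
  [0,0,0,0.14,0],
  [0,0,0,0.14,0],
  [0,0,0,0.14,0],
  [0,0,0,0.14,0],
], grip_force=30)

```text
clock: 0.9
tcp_pos: [0.1336, 0.5845, 0.2179]
eef_rot: [-3.141, 0.001, 1.791]
ft_force: [-0.0, -0.7, -0.3]
opening: 0.0855
finger_force: 0.0
```

Emit:
drive_tool([
  [-0.035,0.016,0,0,0],
  [-0.035,0.016,0,0,0],
  [-0.035,0.016,0,0,0],
  [-0.035,0.016,0,0,0],
  [-0.035,0.016,0,0,0],
  [-0.035,0.016,0,0,0],
  [-0.035,0.016,0,0,0],
  [-0.035,0.016,0,0,0],
])

```text
clock: 1.7
tcp_pos: [0.3217, 0.3392, 0.2182]
eef_rot: [-3.141, 0.0, 1.797]
ft_force: [0.8, 0.5, 0.3]
opening: 0.0855
finger_force: 0.0
```

```bash
cat >> h.py <<'E'
def scan(fn):
    im=snap('top',fn)[:,:,::-1].copy(); info=vision.camera_info('top'); hsv=cv2.cvtColor(im,cv2.COLOR_BGR2HSV)
    m=((hsv[:,:,0]<35)&(hsv[:,:,1]>45)&(hsv[:,:,2]>80)).astype('uint8')
    n,l,s,c=cv2.connectedComponentsWithStats(m)
    for i in range(1,n):
        if 120<s[i,4]<1200 and 50<c[i][0]<540 and c[i][1]>100:
            cnt=cv2.findContours((l==i).astype('uint8'),0,1)[0][0][:,0,:]
            w=np.array([ray(info,u,v,.022) for u,v in cnt],'float32')*1000
            (cx,cy),(a,b),t=cv2.minAreaRect(w)
            print(c[i].round(),s[i,4],'ctr',round(cx),round(cy),'size',round(a),round(b),'ang',round(t))
def go(x,y,z,yaw=None):
    "tool-frame shift to a target after turning to yaw"
    o=env.observe(); p=np.array(o['tcp_pos']); r=o['eef_rot'][2]; yaw=r if yaw is None else yaw
    d=np.array([x,y,z])-p; c,s=np.cos(yaw),np.sin(yaw)
    print('spin',round((r-yaw+np.pi)%(2*np.pi)-np.pi,3),'t',np.round([c*d[0]+s*d[1],s*d[0]-c*d[1],-d[2]],4))
E
python3 - <<'E'
from h import *
scan('t1'); print(vision.camera_info('wrist')); snap('wrist','w1'); go(.4025,.2425,.1)
E
```

```text
[504. 151.] 206 ctr 635 -607 size 37 78 ang 87
[201. 154.] 355 ctr 660 260 size 70 46 ang 8
[505. 187.] 198 ctr 535 -608 size 130 19 ang 6
[366. 206.] 244 ctr 495 -209 size 19 146 ang 84
[147. 231.] 387 ctr 443 420 size 72 48 ang 52
[208. 244.] 673 ctr 401 241 size 49 147 ang 11
[215. 290.] 200 ctr 272 230 size 86 19 ang 52
{'fx': 295.95670185416054, 'fy': 295.95670185416054, 'cx': 273.89729717091006, 'cy': 209.5767674963027, 'xyz': array([0.30854086, 0.40713195, 0.37365047]), 'attitude': array([ 2.84222104e+00, -2.50034970e-04,  2.23562845e-01])}
spin 0.0 t [-0.1101  0.0564  0.1182]
```

View pics/w1.png

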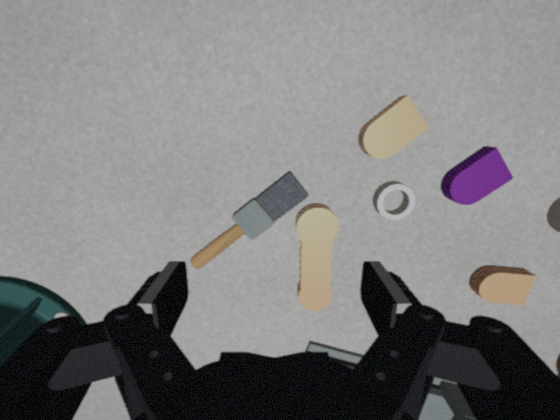

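Wrist view: fore centre (318,224), heel centre (315,296), nearly parallel to the tool x axis. There are only two heel pads and nothing was hidden. I'll check these pixels against the top measurement.

```bash
python3 - <<'E'
from h import *
i=vision.camera_info('wrist')
a=ray(i,318.5,225,.022);b=ray(i,315.5,294,.022);d=a-b;u=d/np.hypot(*d)
print(a,b,np.hypot(*d),np.arctan2(d[1],d[0]),((a+27*u/1000)+(b-23*u/1000))/2)
E
```

```text
[0.39024946 0.29636707] [0.41240421 0.19897032] 0.09988474116904172 1.7944596638650334 [0.40088323 0.24961888]
```

Emit:
drive_tool([
  [-0.02,0.01,0.02,0,0],
  [-0.02,0.01,0.02,0,0],
  [-0.02,0.01,0.02,0,0],
  [-0.02,0.01,0.02,0,0],
  [-0.02,0.01,0.02,0,0],
  [-0.01,0.006,0.018,0,0],
  [0,0,0,0,0],
  [0,0,0,0,0],
])

```text
clock: 2.6
tcp_pos: [0.3998, 0.2464, 0.1003]
eef_rot: [-3.14, -0.0, 1.796]
ft_force: [0.0, 0.8, -0.2]
opening: 0.0855
finger_force: 0.0
```

Emit:
drive_tool([
  [0,0,0.02,0,0],
  [0,0,0.02,0,0],
  [0,0,0.02,0,0],
  [0,0,0.014,0,0],
  [0,0,0.012,0,0],
  [0,0,0,0,0],
  [0,0,0,0,1],
  [0,0,0,0,1],
])

```text
clock: 3.4
tcp_pos: [0.4011, 0.2468, 0.0154]
eef_rot: [3.14, -0.0, 1.797]
ft_force: [0.6, 0.1, 0.1]
opening: 0.0592
finger_force: 0.0
```

Emit:
drive_tool([
  [0,0,0,0,1],
  [0,0,0,0,1],
  [0,0,0,0,1],
  [0,0,0,0,1],
  [0,0,-0.02,0,1],
  [0,0,-0.03,0,1],
  [0,0,-0.03,0,1],
  [0,0,-0.03,0,1],
])

```text
clock: 4.2
tcp_pos: [0.4001, 0.2458, 0.1254]
eef_rot: [-3.141, 0.0, 1.797]
ft_force: [0.7, -1.2, 0.3]
opening: -0.0
finger_force: 0.0
```

```bash
python3 - <<'E'
from h import *
im=snap('wrist','w2'); scan('t2'); print(env.observe()['opening'])
E
```

```text
[504. 151.] 212 ctr 635 -606 size 41 78 ang 89
[201. 154.] 353 ctr 660 260 size 70 46 ang 8
[505. 187.] 211 ctr 535 -608 size 130 20 ang 6
[366. 207.] 313 ctr 495 -208 size 20 147 ang 83
[144. 228.] 247 ctr 450 427 size 52 48 ang 52
[220. 241.] 347 ctr 410 212 size 38 85 ang 13
0.0001468529663009295
```

View pics/w2.png

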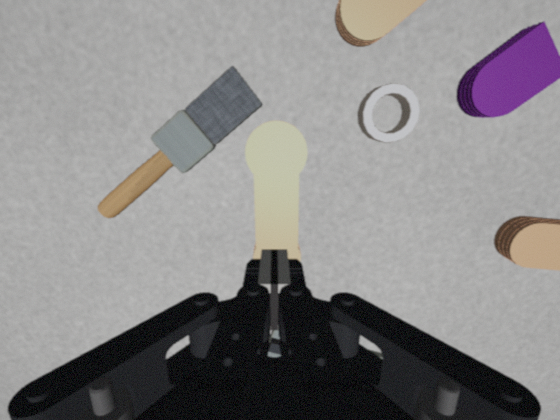

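The grip was too high: the fingers closed above the board, which still lies in place with its fore at (276,150), in line with the tool. I'll regrip about 10 mm lower.

Emit:
drive_tool([
  [0,0,0,0,0],
  [0,0,0,0,0],
  [0,0,0,0,0],
  [0,0,0,0,0],
  [0,0,0,0,0],
  [0,0,0.03,0,0],
  [0,0,0.03,0,0],
  [0,0,0.02,0,0],
])

```text
clock: 5.1
tcp_pos: [0.3997, 0.2457, 0.0427]
eef_rot: [-3.14, 0.0, 1.797]
ft_force: [-0.4, -1.2, 0.5]
opening: 0.0854
finger_force: 0.0
```

Emit:
drive_tool([
  [0,0,0.02,0,0],
  [0,0,0.01,0,0],
  [0,0,0.01,0,0],
  [0,0,0,0,0],
  [0,0,0,0,0.7],
  [0,0,0,0,0.7],
  [0,0,0,0,0.7],
  [0,0,0,0,0.7],
])

```text
clock: 5.9
tcp_pos: [0.401, 0.2462, 0.0053]
eef_rot: [3.14, -0.0, 1.797]
ft_force: [-1.2, -0.5, 6.9]
opening: 0.0382
finger_force: 29.4
```

Emit:
drive_tool([
  [0,0,-0.03,0,1],
  [0,0,-0.04,0,1],
  [0,0,-0.04,0,1],
  [0,0,-0.03,0.11,1],
  [0,0,0,0.1,1],
  [0,0,0,0.1,1],
  [0,0,0,0,1],
  [0,0,0,0,1],
])

```text
clock: 6.7
tcp_pos: [0.4002, 0.2459, 0.1444]
eef_rot: [-3.141, 0.0, 1.489]
ft_force: [-0.4, 0.4, -0.7]
opening: 0.0383
finger_force: 30.6
```

Emit:
drive_tool([
  [-0.025,0.017,0,0,1],
  [-0.025,0.017,0,0,1],
  [-0.025,0.017,0,0,1],
  [-0.025,0.017,0,0,1],
  [-0.025,0.017,0,0,1],
  [-0.025,0.017,0,0,1],
  [-0.025,0.017,0,0,1],
  [0,0,0,0,1],
])

```text
clock: 7.5
tcp_pos: [0.5068, 0.0588, 0.1443]
eef_rot: [3.14, 0.001, 1.486]
ft_force: [-0.6, 0.6, -0.9]
opening: 0.0388
finger_force: 30.6
```

Emit:
drive_tool([
  [-0.02,0.013,0,0,1],
  [-0.02,0.013,0,0,1],
  [-0.02,0.013,0,0,1],
  [-0.019,0.013,0,0,1],
  [0,0,0,0,1],
  [0,0,0,0,1],
  [0,0,0,0,1],
  [0,0,0,0,1],
])

```text
clock: 8.3
tcp_pos: [0.5487, -0.0204, 0.1442]
eef_rot: [-3.141, -0.0, 1.488]
ft_force: [0.5, -0.5, -1.1]
opening: 0.0384
finger_force: 30.6
```

```bash
python3 - <<'E'
from h import *
o=env.observe(); print(o['tcp_pos'],o['eef_rot']); print(vision.camera_info('wrist'))
im=snap('wrist','w3'); s=snap('side','s3')
b=cv2.convertScaleAbs(cv2.resize(im[:,:,::-1],(800,600),interpolation=cv2.INTER_CUBIC),alpha=1.3); cv2.imwrite('pics/w3b.png',b)
E
```

```text
[ 0.54869017 -0.02041175  0.14423118] [-3.14057337e+00 -2.00137140e-04  1.48815696e+00]
{'fx': 295.95670185416054, 'fy': 295.95670185416054, 'cx': 273.89729717091006, 'cy': 209.5767674963027, 'xyz': array([0.55564177, 0.05239862, 0.30010648]), 'attitude': array([ 2.84656966e+00,  1.84272422e-03, -8.41636928e-02])}
```

View pics/w3b.png

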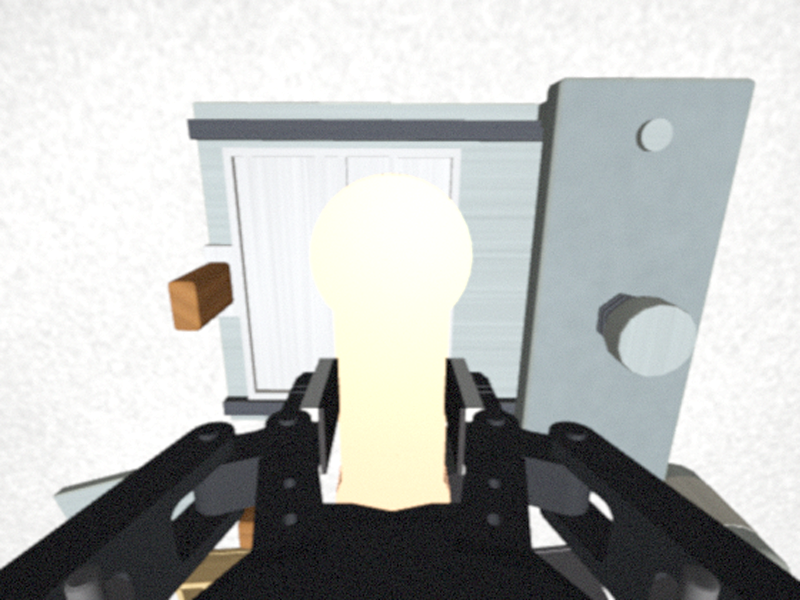

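The wrist view shows the held board parallel to the sled. Sled rim corners are at (226,149), (460,150) and (246,400), the divider top at (346,157), and the board's toe end at (391,173).

```bash
python3 - <<'E'
from h import *
i=vision.camera_info('wrist'); k=.7
W=lambda u,v,z: ray(i,(u+.5)*k-.5,(v+.5)*k-.5,z)
for n,u,v,z in [('TL',226,149,.024),('TR',460,150,.024),('div',346,157,.024),('BL',246,400,.024),('toe',391,173,.161),('waistL',338,350,.161),('waistR',447,350,.161),('handle',182,305,.075),('stampR',657,339,.122),('bedTL',193,103,.01)]: print(n,W(u,v,z).round(4))
E
```

```text
TL [0.455  0.0738]
TR [0.5987 0.061 ]
div [0.5282 0.0629]
BL [ 0.4352 -0.0995]
toe [0.5556 0.0516]
waistL [ 0.5316 -0.0071]
waistR [ 0.5704 -0.0104]
handle [ 0.4328 -0.0094]
stampR [ 0.6695 -0.0305]
bedTL [0.4346 0.1035]
```

Emit:
drive_tool([
  [0.001,0.004,0.02,0.005,1],
  [0,0,0.02,0,1],
  [0,0,0.02,0,1],
  [0,0,0.02,0,1],
  [0,0,0.015,0,1],
  [0,0,0.01,0,1],
  [0,0,0.01,0,1],
  [0,0,0,0,1],
])

```text
clock: 9.2
tcp_pos: [0.5529, -0.0205, 0.0285]
eef_rot: [-3.14, -0.0, 1.482]
ft_force: [-0.5, -0.3, -1.3]
opening: 0.0384
finger_force: 30.6
```

Emit:
drive_tool([
  [0,0,0,0,0.4],
  [0,0,0,0,0.4],
  [0,0,0,0,0.4],
  [0,0,-0.01,0,0.4],
  [0,0,-0.02,0,0.3],
  [0,0,-0.03,0,0.3],
  [0,0,-0.03,0,0.3],
  [0,0,-0.025,0,0.3],
])

```text
clock: 10.0
tcp_pos: [0.5541, -0.0209, 0.1471]
eef_rot: [3.14, 0.0, 1.482]
ft_force: [0.7, -0.4, -0.4]
opening: 0.0597
finger_force: 0.0
```

```bash
python3 - <<'E'
from h import *
im=snap('wrist','w4'); print(vision.camera_info('wrist')['xyz'])
b=cv2.convertScaleAbs(cv2.resize(im[:,:,::-1],(800,600),interpolation=cv2.INTER_CUBIC),alpha=1.1); cv2.imwrite('pics/w4b.png',b)
go(.433,-.010,.15,-.089)
E
```

```text
[0.56264238 0.05182005 0.3066898 ]
spin 1.571 t [-0.1241 -0.0002  0.0009]
```

View pics/w4b.png

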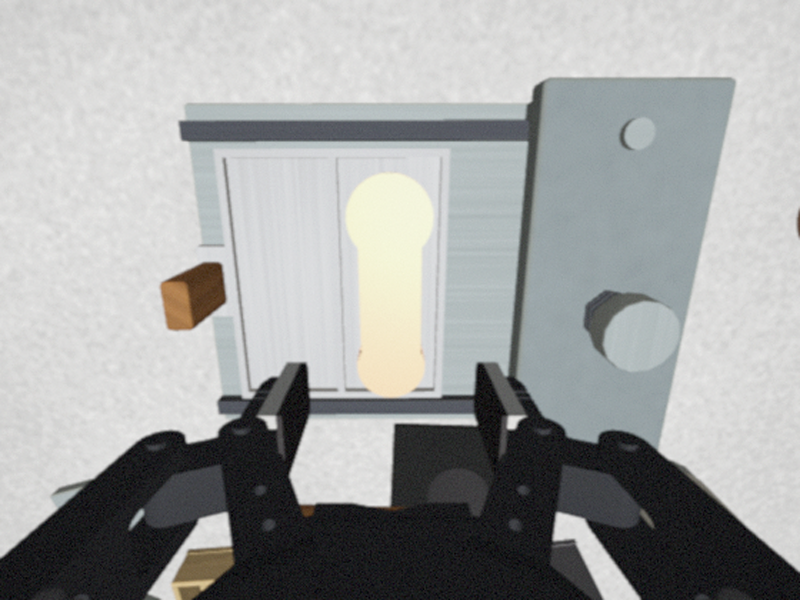

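The footbed is in the far bay, toe end at (390,173) and heel end at (391,398). I need to know whether the heel sits on the bottom rim.

```bash
python3 - <<'E'
from h import *
i=vision.camera_info('wrist'); k=.7
W=lambda u,v,z: ray(i,(u+.5)*k-.5,(v+.5)*k-.5,z)
Y=np.array([.089,.996])
for n,u,v,z in [('toe',390,173,.040),('heel',391,398,.040),('heel46',391,398,.046),('TR',450,150,.024),('BRout',438,397,.024),('BLout',245,397,.024),('TLout',218,150,.024)]: p=W(u,v,z);print(n,p.round(4),(p-[.517,-.019])@Y, (p-[.517,-.019])@[.996,-.089])
E
```

```text
toe [0.5636 0.0504] 0.0732678094885089 0.04019185983057377
heel [ 0.5503 -0.102 ] -0.07972709306706173 0.04054825115915395
heel46 [ 0.5506 -0.0986] -0.07625505850933505 0.04051694685499966
TR [0.6026 0.0608] 0.08705305278526178 0.07817814877852565
BRout [ 0.5848 -0.1137] -0.08833322447526307 0.07600027922995402
BLout [ 0.4407 -0.1001] -0.08754142284568124 -0.06882167029141072
TLout [0.4571 0.0739] 0.08719277834477232 -0.06792971329191703
```

Emit:
drive_tool([
  [0,0,0,0.14,0],
  [0,0,0,0.14,0],
  [0,0,0,0.14,0],
  [0,0,0,0.14,0],
  [0,0,0,0.14,0],
  [0,0,0,0.14,0],
  [0,0,0,0.14,0],
  [0,0,0,0.14,0],
])

```text
clock: 10.85
tcp_pos: [0.5537, -0.0208, 0.1453]
eef_rot: [3.141, -0.001, 0.356]
ft_force: [-0.5, -0.1, -0.7]
opening: 0.0854
finger_force: 0.0
```

Emit:
drive_tool([
  [0,0,0,0.14,0],
  [0,0,0,0.14,0],
  [0,0,0,0.14,0],
  [0,0,0,0.03,0],
  [-0.031,0,0,0,0],
  [-0.031,0,0,0,0],
  [-0.031,0,0,0,0],
  [-0.031,0,0,0,0],
])

```text
clock: 11.65
tcp_pos: [0.4291, -0.0098, 0.1451]
eef_rot: [3.141, -0.001, -0.088]
ft_force: [0.8, 0.5, -0.6]
opening: 0.0854
finger_force: 0.0
```

Emit:
drive_tool([
  [0.003,0,0.03,0,0],
  [0,0,0.03,0,0],
  [0,0,0.03,0,0],
  [0,0,0,0,1],
  [0,0,0,0,1],
  [0,0,0,0,1],
  [0,0,0,0,1],
  [0,0,0,0,1],
])

```text
clock: 12.45
tcp_pos: [0.4345, -0.0097, 0.0561]
eef_rot: [-3.141, -0.003, -0.089]
ft_force: [0.2, 3.3, 6.8]
opening: 0.0285
finger_force: 29.1
```

Emit:
drive_tool([
  [0.02,0,0,0,1],
  [0.02,0,0,0,1],
  [0.02,0,0,0,1],
  [0.02,0,0,0,1],
  [0.02,0,0,0,1],
  [0.02,0,0,0,1],
  [0.02,0,0,0,1],
  [0,0,0,0,1],
])

```text
clock: 13.25
tcp_pos: [0.5771, -0.0222, 0.0562]
eef_rot: [-3.141, -0.006, -0.089]
ft_force: [2.1, 3.6, 3.0]
opening: 0.0286
finger_force: 33.1
```

Emit:
drive_tool([
  [0.006,0,0,0,1],
  [0.005,0,0,0,1],
  [0.004,0,0,0,1],
  [0.003,0,0,0,1],
  [0.003,0,0,0,1],
  [0.003,0,0,0,1],
  [0.002,0,0,0,1],
  [0,0,0,0,1],
])

```text
clock: 14.05
tcp_pos: [0.586, -0.0229, 0.0558]
eef_rot: [-3.141, 0.022, -0.087]
ft_force: [-28.6, 3.4, 36.1]
opening: 0.0287
finger_force: 36.1
```

Emit:
drive_tool([
  [-0.006,0,0,0,1],
  [-0.007,0,0,0,1],
  [0,0,0,0,1],
  [0,0,0,0,0],
  [0,0,0,0,0],
  [0,0,0,0,0],
  [0,0,0,0,0],
  [0,0,-0.02,0,0],
])

```text
clock: 14.85
tcp_pos: [0.5833, -0.0234, 0.0722]
eef_rot: [-3.141, 0.005, -0.088]
ft_force: [0.0, -0.1, 0.2]
opening: 0.0853
finger_force: 0.0
```

Emit:
drive_tool([
  [0,0,-0.035,0,0],
  [0,0,-0.035,0,0],
  [0,0,-0.035,0,0],
  [0,0,-0.025,0.042,0.4],
  [-0.015,0.045,0,0,0.4],
  [-0.015,0.045,0,0,0.4],
  [-0.015,0.045,0,0,0.4],
  [-0.014,0.04,0,0,0.4],
])

```text
clock: 15.65
tcp_pos: [0.5032, -0.1912, 0.2044]
eef_rot: [3.141, 0.0, -0.13]
ft_force: [0.8, -0.7, -0.0]
opening: 0.0513
finger_force: 0.0
```

```bash
python3 - <<'E'
from h import *
o=env.observe(); print(o['tcp_pos'],o['eef_rot']); go(.5434,-.2066,.035,-.13)
im=snap('top','t5')[:,:,::-1]; i=vision.camera_info('top')
w=snap('wrist','w5')[:,:,::-1]
a=cv2.resize(im[120:250,250:390],(646,600),interpolation=cv2.INTER_CUBIC); cv2.imwrite('pics/t5c.png',cv2.convertScaleAbs(a,alpha=1.6))
E
```

```text
[ 0.50320078 -0.19120427  0.2044314 ] [ 3.14093430e+00  6.15194133e-05 -1.29987003e-01]
spin 0.0 t [0.0419 0.0101 0.1694]
```

View pics/t5c.png

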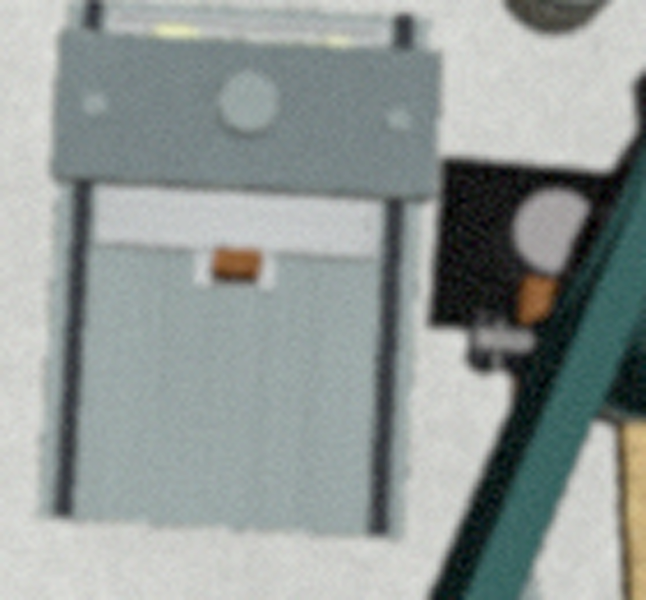

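View pics/w5.png

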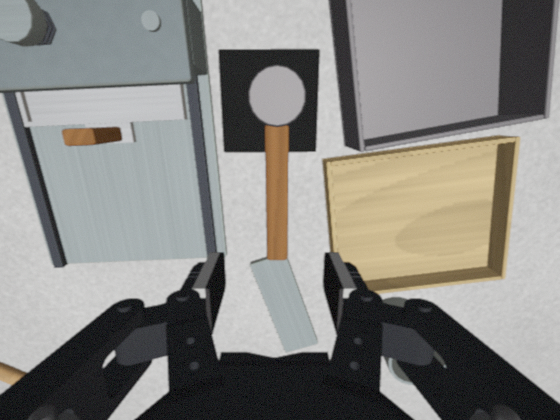

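Top crop: sled under the bridge, handle at (237,264), stamp (248,100). Wrist: the mallet handle runs along the tool axis (u≈277), head at (277,95). I'll check the sled travel and descend on the mallet.

```bash
python3 - <<'E'
from h import *
i=vision.camera_info('top'); f=646/140
Q=lambda x,y,z: ray(i,250+(x+.5)/f-.5,120+(y+.5)/f-.5,z)
h=Q(237,264,.075);s=Q(248,100,.122);print(h,s,np.hypot(*(h-s)), 'travel',np.hypot(*(h-[.432,-.010])))
E
```

```text
[ 0.57979119 -0.02378122] [ 0.6695117  -0.03149577] 0.0900515614386793 travel 0.14843233653958185
```

Emit:
drive_tool([
  [0.01,0.002,0,0,0.4],
  [0.015,0.004,0.02,0,0.4],
  [0.017,0.004,0.03,0,0.4],
  [0,0,0.04,0,0.4],
  [0,0,0.04,0,0.4],
  [0,0,0.03,0,0.4],
  [0,0,0.009,0,0.4],
  [0,0,0,0,0.4],
])

```text
clock: 16.55
tcp_pos: [0.5446, -0.2035, 0.0341]
eef_rot: [-3.141, 0.003, -0.129]
ft_force: [0.1, 0.7, 0.3]
opening: 0.0511
finger_force: 0.0
```

Emit:
drive_tool([
  [0,0,-0.04,0,0.4],
  [0,0,-0.04,0,0.4],
  [0,0,-0.04,0,0.4],
  [-0.006,-0.045,0,-0.041,1],
  [-0.005,-0.045,0,0,1],
  [-0.004,-0.045,0,0,1],
  [-0.004,-0.046,0,0,1],
  [0,0,0,0,1],
])

```text
clock: 17.35
tcp_pos: [0.5443, -0.0174, 0.1579]
eef_rot: [-3.14, -0.003, -0.084]
ft_force: [-0.5, -0.7, -0.3]
opening: 0.0001
finger_force: 0.0
```

Emit:
drive_tool([
  [0,0.003,0.04,0,1],
  [0,0,0.04,0,1],
  [0,0,0.025,0,1],
  [0.01,0,0,0,1],
  [0.01,0,0,0,1],
  [0.005,0,0,0,1],
  [0.005,0,0,0,1],
  [0,0,0,0,1],
])

```text
clock: 18.15
tcp_pos: [0.5642, -0.0278, 0.0515]
eef_rot: [3.141, 0.018, -0.088]
ft_force: [-25.3, -1.5, 16.7]
opening: -0.0002
finger_force: 12.3
```

Emit:
drive_tool([
  [-0.01,0,0,0,1],
  [-0.015,0,0,0,1],
  [0,0,-0.04,0,1],
  [0,0,-0.05,0.043,0.4],
  [0.006,0.046,0,0,0.4],
  [0.006,0.046,0,0,0.4],
  [0.006,0.046,0,0,0.4],
  [0.006,0.045,0,0,0.4],
], grip_force=100)

```text
clock: 18.95
tcp_pos: [0.5509, -0.2142, 0.1442]
eef_rot: [3.139, -0.007, -0.132]
ft_force: [0.8, 1.2, 0.3]
opening: 0.0512
finger_force: 0.0
```

```bash
python3 - <<'E'
from h import *
o=env.observe(); print(o['tcp_pos'],o['eef_rot']); go(.5434,-.2066,.035,-.13)
E
```

```text
[ 0.55086368 -0.21419129  0.14419769] [ 3.13894054 -0.00683653 -0.13188214]
spin -0.002 t [-0.0084 -0.0066  0.1092]
```

Emit:
drive_tool([
  [-0.008,-0.006,0,0,0.4],
  [0,0,0.03,0,0.4],
  [0,0,0.03,0,0.4],
  [0,0,0.03,0,0.4],
  [0,0,0.018,0,0.4],
  [0,0,0,0,0.4],
  [0,0,0,0,0.4],
  [0,0,0,0,0.4],
])

```text
clock: 19.75
tcp_pos: [0.5429, -0.2046, 0.0346]
eef_rot: [3.14, -0.004, -0.132]
ft_force: [-0.3, -0.2, 0.2]
opening: 0.0513
finger_force: 0.0
```

Emit:
drive_tool([
  [0,0,0,0,1],
  [0,0,0,0,1],
  [0,0,0,0,1],
  [0,0,0,0,1],
  [0,0,0,0,1],
  [0,0,0,0,1],
  [0,0,0,0,1],
  [0,0,0,0,1],
])

```text
clock: 20.55
tcp_pos: [0.5415, -0.2043, 0.0338]
eef_rot: [3.141, -0.002, -0.132]
ft_force: [-2.3, -0.2, 8.8]
opening: 0.0208
finger_force: 98.5
```

Emit:
drive_tool([
  [0,0,-0.01,0,1],
  [0,0,-0.02,0,1],
  [0,0,-0.03,0,1],
  [0,0,-0.03,0,1],
  [0,0,-0.04,0,1],
  [0,0,-0.04,0,1],
  [0,0,0,0,1],
  [0,0,0,0,1],
])

```text
clock: 21.35
tcp_pos: [0.5407, -0.2037, 0.203]
eef_rot: [3.141, -0.001, -0.132]
ft_force: [-0.3, 0.5, -4.8]
opening: 0.0209
finger_force: 98.6
```

Emit:
drive_tool([
  [0.008,-0.025,0,0,1],
  [0.008,-0.03,0,0,1],
  [0.008,-0.03,0,0,1],
  [0.008,-0.03,0,0,1],
  [0.008,-0.03,0,0,1],
  [0.008,-0.03,0,0,1],
  [0.004,-0.013,0,0,1],
  [0,0,0,0,1],
])

```text
clock: 22.15
tcp_pos: [0.6161, -0.0224, 0.2]
eef_rot: [-3.141, 0.004, -0.13]
ft_force: [-0.2, -0.1, -5.4]
opening: 0.0209
finger_force: 98.9
```

```bash
python3 - <<'E'
from h import *
o=env.observe(); print(o['tcp_pos'],o['eef_rot']); go(.617,-.024,.15)
w=snap('wrist','w6'); print(vision.camera_info('wrist'))
E
```

```text
[ 0.61610529 -0.02237888  0.19996883] [-3.14124067  0.00438156 -0.12978004]
spin 0.0 t [0.0011 0.0015 0.05  ]
{'fx': 295.95670185416054, 'fy': 295.95670185416054, 'cx': 273.89729717091006, 'cy': 209.5767674963027, 'xyz': array([ 0.69071966, -0.03455003,  0.35588922]), 'attitude': array([ 2.84134594e+00, -6.42789607e-04, -1.70287764e+00])}
```

View pics/w6.png

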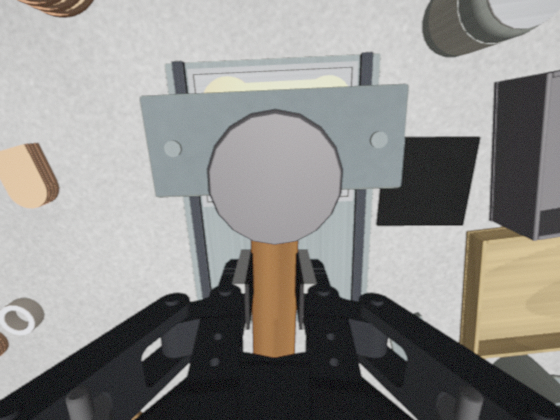

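Head held level, over the middle of the bridge (275,177). Pressing down now.

Emit:
drive_tool([
  [0.001,0.001,0.015,0,1],
  [0,0,0.015,0,1],
  [0,0,0.01,0,1],
  [0,0,0.01,0,1],
  [0,0,0.008,0,1],
  [0,0,0.005,0,1],
  [0,0,0.003,0,1],
  [0,0,0,0,1],
])

```text
clock: 23.0
tcp_pos: [0.618, -0.0259, 0.1368]
eef_rot: [3.141, -0.0, -0.132]
ft_force: [-4.3, -1.9, 3.2]
opening: 0.0211
finger_force: 99.9
```

Emit:
drive_tool([
  [0,0,0.003,0,1],
  [0,0,0.003,0,1],
  [0,0,0.002,0,1],
  [0,0,0.002,0,1],
  [0,0,0,0,1],
  [0,0,0,0,1],
  [0,0,0,0,1],
  [0,0,0,0,1],
])

```text
clock: 23.8
tcp_pos: [0.6164, -0.026, 0.1332]
eef_rot: [3.14, -0.0, -0.132]
ft_force: [-26.8, -2.3, 50.6]
opening: 0.0211
finger_force: 106.6
```

Emit:
drive_tool([
  [0,0,-0.01,0,1],
  [0,0,-0.02,0,1],
  [0,0,-0.025,0,1],
  [0,0,-0.02,0,1],
  [-0.008,0.025,0,0,1],
  [-0.008,0.03,0,0,1],
  [-0.008,0.03,0,0,1],
  [-0.008,0.03,0,0,1],
])

```text
clock: 24.6
tcp_pos: [0.5715, -0.1356, 0.2013]
eef_rot: [-3.141, -0.002, -0.131]
ft_force: [-0.2, 0.1, -5.4]
opening: 0.021
finger_force: 99.7
```

Emit:
drive_tool([
  [-0.008,0.03,0,0,1],
  [-0.008,0.03,0,0,1],
  [-0.004,0.013,0,0,1],
  [0,0,0,0,1],
  [0,0,0,0,1],
  [0,0,0,0,1],
  [0,0,0,0,1],
  [0,0,0,0,1],
])

```text
clock: 25.4
tcp_pos: [0.5421, -0.2041, 0.2014]
eef_rot: [-3.141, -0.0, -0.131]
ft_force: [0.2, -0.3, -4.8]
opening: 0.0207
finger_force: 99.7
```

```bash
python3 - <<'E'
from h import *
o=env.observe(); print(o['tcp_pos'],o['eef_rot']); go(.541,-.204,.04)
w=snap('wrist','w7'); 
import numpy as np
s=snap('side','s7')[:,:,::-1]; cv2.imwrite('pics/s7c.png',cv2.resize(s[90:270,180:400],(733,600),interpolation=cv2.INTER_CUBIC))
E
```

```text
[ 0.54214058 -0.20407208  0.20142056] [-3.14148478e+00 -1.12725842e-04 -1.31004769e-01]
spin 0.0 t [-1.100e-03  1.000e-04  1.614e-01]
```

View pics/s7c.png

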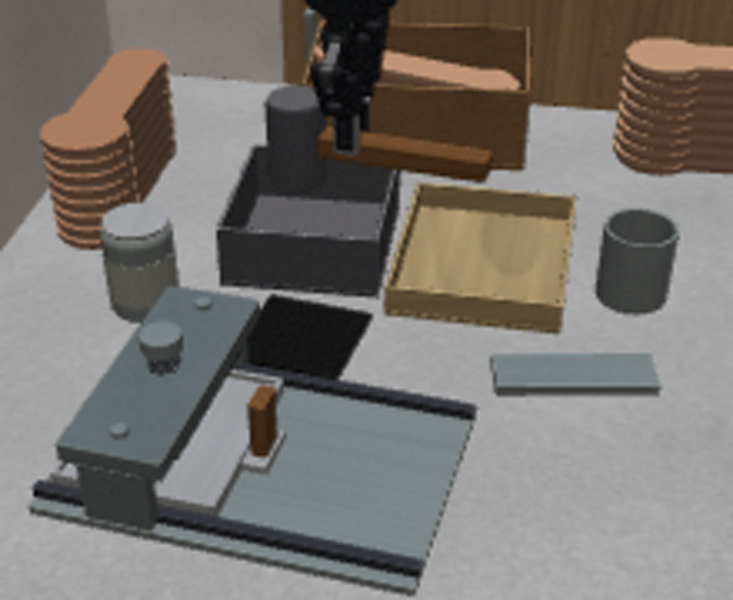

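Emit:
drive_tool([
  [-0.001,0,0.03,0,1],
  [0,0,0.03,0,1],
  [0,0,0.03,0,1],
  [0,0,0.03,0,1],
  [0,0,0.025,0,1],
  [0,0,0.015,0,1],
  [0,0,0.005,0,1],
  [0,0,0.002,0,1],
])

```text
clock: 26.3
tcp_pos: [0.5405, -0.2045, 0.0342]
eef_rot: [-3.141, 0.001, -0.132]
ft_force: [-2.0, 1.0, -1.2]
opening: 0.0207
finger_force: 100.2
```

Emit:
drive_tool([
  [0,0,0.001,0,1],
  [0,0,0.001,0,1],
  [0,0,0,0,1],
  [0,0,0,0,1],
  [0,0,0,0,1],
  [0,0,0,0,1],
  [0,0,0,0,1],
  [0,0,0,0,1],
])

```text
clock: 27.1
tcp_pos: [0.5412, -0.205, 0.0337]
eef_rot: [3.141, -0.001, -0.132]
ft_force: [-4.6, 2.4, 6.1]
opening: 0.021
finger_force: 101.0
```

Emit:
drive_tool([
  [0,0,0,0,0.4],
  [0,0,0,0,0.4],
  [0,0,0,0,0.4],
  [0,0,-0.02,0,0.4],
  [0,0,-0.03,0,0.4],
  [0,0,-0.03,0,0.4],
  [0,0,-0.03,0,0.4],
  [0,0,-0.02,-0.044,0],
], grip_force=40)

```text
clock: 27.9
tcp_pos: [0.542, -0.2054, 0.1648]
eef_rot: [3.14, -0.003, -0.088]
ft_force: [0.7, -0.2, 0.1]
opening: 0.0644
finger_force: 0.0
```

Emit:
drive_tool([
  [0.004,-0.03,0,0,0],
  [0.005,-0.035,0,0,0],
  [0.005,-0.035,0,0,0],
  [0.005,-0.035,0,0,0],
  [0.005,-0.035,0,0,0],
  [0.002,-0.015,0,0,0],
  [0,0,0,0,0],
  [0,0,0,0,0],
])

```text
clock: 28.7
tcp_pos: [0.583, -0.0233, 0.1624]
eef_rot: [3.141, -0.0, -0.087]
ft_force: [0.4, -0.2, 0.5]
opening: 0.0853
finger_force: 0.0
```

Descend, pinch the handle and pull it out.

Emit:
drive_tool([
  [0,0,0.03,0,0],
  [0,0,0.04,0,0],
  [0,0,0.037,0,0],
  [0,0,0,0,1],
  [0,0,0,0,1],
  [0,0,0,0,1],
  [0,0,0,0,1],
  [0,0,0,0,1],
])

```text
clock: 29.5
tcp_pos: [0.5849, -0.0228, 0.0579]
eef_rot: [-3.141, -0.004, -0.088]
ft_force: [0.4, 2.1, 4.8]
opening: 0.0282
finger_force: 39.1
```

Emit:
drive_tool([
  [-0.01,0,0,0,1],
  [-0.02,0,0,0,1],
  [-0.022,0,0,0,1],
  [-0.022,0,0,0,1],
  [-0.022,0,0,0,1],
  [-0.022,0,0,0,1],
  [-0.022,0,0,0,1],
  [-0.012,0,0,0,1],
])

```text
clock: 30.3
tcp_pos: [0.4325, -0.0095, 0.0578]
eef_rot: [3.141, -0.006, -0.088]
ft_force: [2.3, 2.6, 12.3]
opening: 0.0277
finger_force: 41.8
```

Emit:
drive_tool([
  [-0.004,0,0,0,1],
  [-0.004,0,0,0,1],
  [-0.003,0,0,0,1],
  [-0.002,0,0,0,1],
  [-0.002,0,0,0,1],
  [0,0,0,0,1],
  [0,0,0,0,1],
  [0,0,0,0,1],
])

```text
clock: 31.1
tcp_pos: [0.4205, -0.0085, 0.0578]
eef_rot: [3.141, -0.009, -0.088]
ft_force: [3.9, 2.6, 12.9]
opening: 0.0284
finger_force: 41.7
```

Emit:
drive_tool([
  [0,0,0,0,0],
  [0,0,0,0,0],
  [0,0,0,0,0],
  [0,0,-0.03,0,0],
  [0,0,-0.03,0,0],
  [0,0,-0.03,0,0],
  [0.04,0,0,0,0],
  [0.04,0,0,0,0],
], grip_force=30)

```text
clock: 31.9
tcp_pos: [0.4966, -0.0152, 0.1467]
eef_rot: [3.141, -0.001, -0.088]
ft_force: [0.9, -0.4, 0.5]
opening: 0.0853
finger_force: 0.0
```

Emit:
drive_tool([
  [0.04,0.001,0,0,0],
  [0,0,0,-0.14,0.3],
  [0,0,0,-0.14,0.3],
  [0,0,0,-0.14,0.3],
  [0,0,0,-0.14,0.3],
  [0,0,0,-0.14,0.3],
  [0,0,0,-0.14,0.3],
  [0,0,0,-0.14,0.3],
])

```text
clock: 32.7
tcp_pos: [0.5351, -0.0196, 0.1449]
eef_rot: [-3.14, 0.001, 0.898]
ft_force: [-0.1, -0.0, 1.2]
opening: 0.0598
finger_force: 0.0
```

Emit:
drive_tool([
  [0,0,0,-0.14,0.3],
  [0,0,0,-0.14,0.3],
  [0,0,0,-0.14,0.3],
  [0,0,0,-0.14,0.3],
  [0,0,0,-0.03,0.3],
  [0,0,0,0,0.3],
  [0,0,0,0,0.3],
  [0,0,0,0,0.3],
])

```text
clock: 33.5
tcp_pos: [0.5359, -0.0197, 0.1453]
eef_rot: [-3.141, 0.0, 1.48]
ft_force: [0.4, 0.2, -0.7]
opening: 0.06
finger_force: 0.0
```

```bash
python3 - <<'E'
from h import *
o=env.observe(); print(o['tcp_pos'],o['eef_rot']); print(vision.camera_info('wrist')['xyz'])
im=snap('wrist','w8')[:,:,::-1]
b=cv2.resize(im,(800,600),interpolation=cv2.INTER_CUBIC); cv2.imwrite('pics/w8b.png',b)
scan('t8')
E
```

```text
[ 0.53592877 -0.01966345  0.14533721] [-3.14132947e+00  1.44840633e-04  1.48011147e+00]
[0.5433798  0.05314176 0.30118262]
[504. 152.] 221 ctr 635 -607 size 40 78 ang 89
[201. 154.] 351 ctr 660 260 size 69 46 ang 8
[505. 187.] 227 ctr 535 -608 size 135 20 ang 6
[365. 207.] 352 ctr 495 -207 size 22 147 ang 82
[147. 231.] 384 ctr 443 419 size 72 48 ang 52
[215. 289.] 201 ctr 273 230 size 85 19 ang 52
```

View pics/w8b.png

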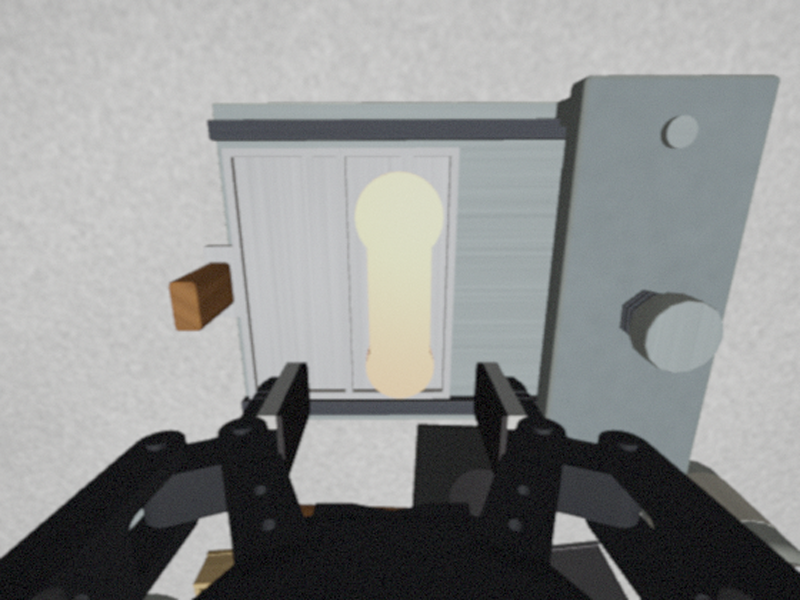

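Sled fully out, stamp up. Footbed centreline at u=400, 10 px (6 mm) further along +x than at release, so I'll shift by that and grasp.

Emit:
drive_tool([
  [0,0.006,0.02,0,0.3],
  [0,0,0.03,0,0.3],
  [0,0,0.03,0,0.3],
  [0,0,0.025,0,0.3],
  [0,0,0.01,0,0.3],
  [0,0,0.004,0,0.3],
  [0,0,0,0,0.3],
  [0,0,0,0,0.3],
])

```text
clock: 34.4
tcp_pos: [0.543, -0.0204, 0.0275]
eef_rot: [3.14, 0.0, 1.482]
ft_force: [0.6, -0.8, 0.4]
opening: 0.0599
finger_force: 0.0
```

Emit:
drive_tool([
  [0,0,0.003,0,0.3],
  [0,0,0.001,0,0.3],
  [0,0,0,0,0.7],
  [0,0,0,0,0.7],
  [0,0,0,0,0.7],
  [0,0,0,0,0.7],
  [0,0,0,0,0.7],
  [0,0,0,0,0.7],
])

```text
clock: 35.2
tcp_pos: [0.5422, -0.0202, 0.0229]
eef_rot: [3.141, 0.0, 1.482]
ft_force: [-1.2, 0.2, 5.3]
opening: 0.0385
finger_force: 29.9
```

Emit:
drive_tool([
  [0,0,-0.02,0,1],
  [0,0,-0.04,0,1],
  [0,0,-0.04,0,1],
  [0,0,-0.04,-0.089,1],
  [-0.03,-0.01,0,0,1],
  [-0.035,-0.012,0,0,1],
  [-0.035,-0.012,0,0,1],
  [-0.035,-0.012,0,0,1],
])

```text
clock: 36.0
tcp_pos: [0.4953, -0.1562, 0.1624]
eef_rot: [-3.142, 0.0, 1.571]
ft_force: [1.0, 0.2, -0.6]
opening: 0.0384
finger_force: 30.6
```

Emit:
drive_tool([
  [-0.035,-0.011,0,0,1],
  [-0.035,-0.011,0,0,1],
  [-0.035,-0.011,0,0,1],
  [-0.035,-0.011,0,0,1],
  [-0.035,-0.011,0,0,1],
  [-0.031,-0.009,0,0,1],
  [0,0,0,0,1],
  [0,0,0,0,1],
])

```text
clock: 36.8
tcp_pos: [0.4315, -0.3613, 0.162]
eef_rot: [-3.141, -0.001, 1.569]
ft_force: [0.1, 0.2, -1.2]
opening: 0.0386
finger_force: 30.6
```

Emit:
drive_tool([
  [0,0,0.03,0,1],
  [0,0,0.04,0,1],
  [0,0,0.04,0,1],
  [0,0,0.02,0,1],
  [0,0,0.01,0,1],
  [0,0,0.008,0,1],
  [0,0,0,0,1],
  [0,0,0,0,1],
])

```text
clock: 37.6
tcp_pos: [0.4328, -0.3616, 0.0154]
eef_rot: [3.141, 0.001, 1.571]
ft_force: [-0.6, 0.4, -1.6]
opening: 0.0384
finger_force: 30.6
```

Emit:
drive_tool([
  [0,0,0,0,0.3],
  [0,0,0,0,0.3],
  [0,0,0,0,0.3],
  [0,0,-0.02,0,0.3],
  [0,0,-0.04,0,0.3],
  [0,0,-0.04,0,0.3],
  [0,0,-0.04,0,0],
  [0,0,-0.03,0,0],
])

```text
clock: 38.4
tcp_pos: [0.4325, -0.3618, 0.1875]
eef_rot: [3.14, 0.002, 1.571]
ft_force: [0.9, 0.1, 0.1]
opening: 0.0846
finger_force: 0.0
```

```bash
python3 - <<'E'
from h import *
scan('t9'); go(.66,.26,.18,.14); go(.444,.42,.18,.90)
E
```

```text
[504. 151.] 227 ctr 635 -605 size 43 78 ang 89
[201. 154.] 353 ctr 660 260 size 70 46 ang 8
[365. 207.] 364 ctr 495 -207 size 22 148 ang 82
[147. 231.] 380 ctr 444 419 size 71 48 ang 52
[215. 289.] 200 ctr 273 230 size 85 19 ang 52
spin 1.431 t [ 0.3103 -0.5862  0.012 ]
spin 0.671 t [ 0.6199 -0.4798  0.012 ]
```

Emit:
drive_tool([
  [0,0,0,0.14,0],
  [0,0,0,0.14,0],
  [0,0,0,0.14,0],
  [0,0,0,0.14,0],
  [0,0,0,0.14,0],
  [0,0,0,0.14,0],
  [0,0,0,0.14,0],
  [0,0,0,0.14,0],
])

```text
clock: 39.25
tcp_pos: [0.4319, -0.3611, 0.1845]
eef_rot: [3.141, 0.0, 0.445]
ft_force: [-0.5, -0.1, 0.2]
opening: 0.0853
finger_force: 0.0
```

Emit:
drive_tool([
  [0,0,0,0.145,0],
  [0,0,0,0.145,0],
  [0.02,-0.036,0,0,0],
  [0.02,-0.036,0,0,0],
  [0.02,-0.036,0,0,0],
  [0.02,-0.036,0,0,0],
  [0.02,-0.036,0,0,0],
  [0.02,-0.036,0,0,0],
])

```text
clock: 40.05
tcp_pos: [0.5162, -0.1272, 0.1846]
eef_rot: [3.141, -0.0, 0.16]
ft_force: [0.9, -0.7, 0.3]
opening: 0.0858
finger_force: 0.0
```

Emit:
drive_tool([
  [0.02,-0.036,0,0,0],
  [0.02,-0.036,0,0,0],
  [0.02,-0.036,0,0,0],
  [0.02,-0.036,0,0,0],
  [0.02,-0.036,0,0,0],
  [0.02,-0.036,0,0,0],
  [0.02,-0.036,0,0,0],
  [0,0,0,0,0],
])

```text
clock: 40.85
tcp_pos: [0.6153, 0.1471, 0.1844]
eef_rot: [-3.14, -0.002, 0.165]
ft_force: [-0.4, 0.1, 0.2]
opening: 0.085
finger_force: 0.0
```

```bash
python3 - <<'E'
from h import *
scan('t10'); go(.66,.26,.1)
E
```

```text
[505. 186.] 260 ctr 544 -607 size 159 21 ang 6
[365. 207.] 384 ctr 495 -205 size 23 148 ang 83
[147. 231.] 383 ctr 444 419 size 72 48 ang 52
spin 0.0 t [ 0.064  -0.1063  0.0842]
```

Emit:
drive_tool([
  [0.02,-0.034,0,0.02,0],
  [0.021,-0.035,0,0,0],
  [0.021,-0.036,0,0,0],
  [0,0,0.03,0,0],
  [0,0,0.03,0,0],
  [0,0,0.024,0,0],
  [0,0,0,0,0],
  [0,0,0,0,0],
])

```text
clock: 41.7
tcp_pos: [0.6595, 0.2542, 0.1005]
eef_rot: [3.141, 0.001, 0.14]
ft_force: [-0.5, 0.0, 0.4]
opening: 0.0854
finger_force: 0.0
```

Emit:
drive_tool([
  [0,0,0.03,0,0],
  [0,0,0.03,0,0],
  [0,0,0.02,0,0],
  [0,0,0.014,0,0],
  [0,0,0,0,0],
  [0,0,0,0,0.7],
  [0,0,0,0,0.7],
  [0,0,0,0,0.7],
])

```text
clock: 42.5
tcp_pos: [0.6608, 0.2556, 0.008]
eef_rot: [-3.141, -0.002, 0.141]
ft_force: [0.5, 0.3, -0.5]
opening: 0.0441
finger_force: 0.0
```

Emit:
drive_tool([
  [0,0,0,0,0.7],
  [0,0,0,0,0.7],
  [0,0,0,0,0.7],
  [0,0,-0.03,0,0.7],
  [0,0,-0.05,0,0.7],
  [0,0,-0.05,0,0.7],
  [0,0,-0.05,0,0.7],
  [0,0,0,0,0.7],
])

```text
clock: 43.3
tcp_pos: [0.6651, 0.257, 0.1964]
eef_rot: [-3.14, -0.016, 0.141]
ft_force: [1.4, 0.4, 0.4]
opening: 0.0255
finger_force: 0.0
```

The grip missed, so I'll find the heel with the wrist camera by code.

```bash
cat >> h.py <<'E'
def wscan(fn,z=.022):
    im=snap('wrist',fn)[:,:,::-1].copy(); info=vision.camera_info('wrist'); hsv=cv2.cvtColor(im,cv2.COLOR_BGR2HSV)
    m=((hsv[:,:,0]<35)&(hsv[:,:,1]>50)&(hsv[:,:,2]>110)).astype('uint8')
    n,l,s,c=cv2.connectedComponentsWithStats(m)
    for i in range(1,n):
        if s[i,4]>300:
            cnt=cv2.findContours((l==i).astype('uint8'),0,1)[0][0][:,0,:]
            w=np.array([ray(info,u,v,z) for u,v in cnt],'float32')*1000
            (cx,cy),(a,b),t=cv2.minAreaRect(w)
            print(c[i].round(),s[i,4],'bbox',s[i,:4],'ctr',round(cx),round(cy),'size',round(a),round(b),'ang',round(t))
E
python3 - <<'E'
from h import *
o=env.observe(); print(o['tcp_pos'],o['eef_rot'],o['opening']); wscan('w11'); scan('t11')
E
```

```text
[0.66507724 0.25701818 0.19644888] [-3.13955702 -0.01603674  0.14104488] 0.02545872116652857
[360.  31.] 881 bbox [344   0  50  59] ctr 831 191 size 66 25 ang 51
[462.  16.] 5487 bbox [373   0 187  59] ctr 848 94 size 50 183 ang 8
[111. 319.] 366 bbox [ 95 301  31  33] ctr 466 438 size 17 60 ang 52
[205. 152.] 192 ctr 664 249 size 70 27 ang 8
[365. 207.] 416 ctr 495 -205 size 25 148 ang 83
```

Emit:
drive_tool([
  [-0.04,0,0,0,0],
  [-0.04,0,0,0,0],
  [-0.04,0,0,0,0],
  [-0.01,0,0,0,0],
  [0,0,0,0,0],
  [0,0,0,0,0],
  [0,0,0,0,0],
  [0,0,0,0,0],
])

```text
clock: 44.2
tcp_pos: [0.5323, 0.2373, 0.1861]
eef_rot: [3.142, -0.0, 0.14]
ft_force: [0.1, -0.2, -0.5]
opening: 0.0853
finger_force: 0.0
```

```bash
python3 - <<'E'
from h import *
o=env.observe(); print(o['tcp_pos'],o['eef_rot'],o['opening']); wscan('w12'); scan('t12')
E
```

```text
[0.53234341 0.23726107 0.18612468] [ 3.14156045e+00 -4.92519205e-04  1.40430393e-01] 0.08531902433045685
[104. 239.] 2132 bbox [ 70 207  70  59] ctr 448 420 size 69 56 ang 52
[504. 151.] 232 ctr 635 -605 size 43 78 ang 89
[202. 153.] 340 ctr 660 260 size 70 48 ang 8
[505. 187.] 240 ctr 535 -608 size 136 21 ang 6
[365. 207.] 371 ctr 495 -206 size 23 148 ang 83
```

Emit:
drive_tool([
  [0.033,-0.001,0,0,0],
  [0.033,-0.001,0,0,0],
  [0.033,-0.001,0.02,0,0],
  [0.031,-0.001,0.03,0,0],
  [0,0,0.03,0,0],
  [0,0,0.04,0,0],
  [0,0,0.03,0,0],
  [0,0,0.02,0,0],
])

```text
clock: 45.1
tcp_pos: [0.6579, 0.2588, 0.0131]
eef_rot: [3.141, 0.004, 0.141]
ft_force: [-0.6, 0.5, 0.6]
opening: 0.0857
finger_force: 0.0
```

Emit:
drive_tool([
  [0,0,0.01,0,0],
  [0,0,0.004,0,0],
  [0,0,0,0,0],
  [0,0,0,0,0],
  [0,0,0,0,0.6],
  [0,0,0,0,0.6],
  [0,0,0,0,0.6],
  [0,0,0,0,0.6],
])

```text
clock: 45.9
tcp_pos: [0.6596, 0.2594, 0.0034]
eef_rot: [-3.142, -0.001, 0.141]
ft_force: [-1.2, -0.2, 5.7]
opening: 0.0449
finger_force: 30.5
```

Emit:
drive_tool([
  [0,0,-0.03,0,1],
  [0,0,-0.05,0,1],
  [0,0,-0.05,0,1],
  [0,0,-0.05,0,1],
  [-0.009,0.04,0,0,1],
  [-0.009,0.04,0,0,1],
  [-0.009,0.04,0,0,1],
  [-0.009,0.04,0,0,1],
])

```text
clock: 46.7
tcp_pos: [0.6454, 0.0945, 0.1825]
eef_rot: [3.141, -0.0, 0.141]
ft_force: [0.3, -0.2, -0.0]
opening: 0.0444
finger_force: 31.1
```

Emit:
drive_tool([
  [-0.009,0.041,0,0,1],
  [-0.009,0.041,0,0,1],
  [-0.009,0.041,0,0,1],
  [-0.009,0.041,0,0,1],
  [-0.009,0.041,0,0,1],
  [-0.009,0.041,0,0,1],
  [-0.009,0.041,0,0,1],
  [-0.009,0.041,0,0,1],
])

```text
clock: 47.5
tcp_pos: [0.6201, -0.2406, 0.1823]
eef_rot: [-3.142, 0.0, 0.141]
ft_force: [1.3, -0.1, -0.4]
opening: 0.0446
finger_force: 31.1
```

Emit:
drive_tool([
  [-0.009,0.041,0,0,1],
  [-0.009,0.041,0,0,1],
  [-0.007,0.041,0,0,1],
  [0,0,0,0,1],
  [0,0,0,0,1],
  [0,0,0,0,1],
  [0,0,0,0,1],
  [0,0,0,0,1],
])

```text
clock: 48.3
tcp_pos: [0.6134, -0.3629, 0.1826]
eef_rot: [-3.141, 0.0, 0.142]
ft_force: [0.3, -0.5, 0.5]
opening: 0.0447
finger_force: 31.1
```

Emit:
drive_tool([
  [0,0,0.04,0,1],
  [0,0,0.04,0,1],
  [0,0,0.04,0,1],
  [0,0,0.02,0,1],
  [0,0,0.01,0,1],
  [0,0,0,0,0.2],
  [0,0,0,0,0.2],
  [0,0,0,0,0.2],
])

```text
clock: 49.1
tcp_pos: [0.6146, -0.3652, 0.0345]
eef_rot: [3.139, -0.003, 0.141]
ft_force: [-0.0, -0.4, 0.4]
opening: 0.0682
finger_force: 0.0
```

Emit:
drive_tool([
  [0,0,-0.03,0,0.2],
  [0,0,-0.04,0,0.2],
  [0,0,-0.04,0,0.2],
  [0,0,-0.04,0,0.2],
  [-0.001,-0.04,0,0,0],
  [-0.001,-0.04,0,0,0],
  [-0.001,-0.04,0,0,0],
  [-0.001,-0.04,0,0,0],
])

```text
clock: 49.9
tcp_pos: [0.5871, -0.2055, 0.1844]
eef_rot: [3.14, -0.003, 0.14]
ft_force: [0.4, 0.6, -0.8]
opening: 0.0856
finger_force: 0.0
```

```bash
python3 - <<'E'
from h import *
scan('t13'); go(.444,.42,.16,.90)
E
```

```text
[417. 170.] 149 ctr 596 -357 size 44 35 ang 65
[398. 208.] 669 ctr 485 -304 size 89 74 ang 88
[147. 231.] 382 ctr 444 419 size 72 48 ang 52
[212. 288.] 161 ctr 277 237 size 69 19 ang 52
spin -0.758 t [ 0.3971 -0.4949  0.024 ]
```

Emit:
drive_tool([
  [0,0,0,-0.14,0],
  [0,0,0,-0.14,0],
  [0,0,0,-0.14,0],
  [0,0,0,-0.14,0],
  [0,0,0,-0.14,0],
  [0,0,0,-0.058,0],
  [0.026,-0.032,0,0,0],
  [0.026,-0.032,0,0,0],
])

```text
clock: 50.75
tcp_pos: [0.5699, -0.1264, 0.1839]
eef_rot: [3.138, -0.001, 0.896]
ft_force: [1.1, 1.1, 1.2]
opening: 0.0857
finger_force: 0.0
```

Emit:
drive_tool([
  [0.026,-0.032,0,0,0],
  [0.026,-0.032,0,0,0],
  [0.026,-0.032,0,0,0],
  [0.026,-0.032,0,0,0],
  [0.026,-0.032,0,0,0],
  [0.026,-0.032,0,0,0],
  [0.026,-0.032,0,0,0],
  [0,0,0,0,0],
])

```text
clock: 51.55
tcp_pos: [0.5065, 0.1602, 0.184]
eef_rot: [3.141, -0.003, 0.903]
ft_force: [-0.4, -1.2, 0.8]
opening: 0.0856
finger_force: 0.0
```

```bash
python3 - <<'E'
from h import *
scan('t14');wscan('w14'); go(.444,.42,.06,.90)
E
```

```text
[504. 151.] 222 ctr 635 -607 size 41 78 ang 89
[418. 164.] 359 ctr 612 -363 size 67 48 ang 5
[505. 187.] 225 ctr 535 -608 size 136 20 ang 6
[365. 207.] 355 ctr 495 -207 size 22 147 ang 82
[147. 231.] 384 ctr 443 420 size 72 48 ang 50
[46. 25.] 2483 bbox [17  0 55 59] ctr 437 411 size 48 48 ang 52
[ 82. 259.] 1022 bbox [ 69 227  28  65] ctr 279 230 size 83 20 ang 51
[450. 412.] 443 bbox [420 401  51  19] ctr 495 -252 size 24 67 ang 82
spin 0.001 t [ 0.1667 -0.2135  0.1237]
```

Emit:
drive_tool([
  [0.024,-0.031,0,0,0.15],
  [0.024,-0.031,0,0,0.15],
  [0.024,-0.031,0,0,0.15],
  [0.024,-0.031,0,0,0.15],
  [0.024,-0.031,0,0,0.15],
  [0.024,-0.031,0,0,0.15],
  [0.023,-0.028,0.01,0,0.15],
  [0,0,0.02,0,0.15],
])

```text
clock: 52.45
tcp_pos: [0.4458, 0.4242, 0.1545]
eef_rot: [3.141, -0.008, 0.9]
ft_force: [0.5, -0.1, -1.0]
opening: 0.0725
finger_force: 0.0
```

Emit:
drive_tool([
  [0,0,0.03,0,0.15],
  [0,0,0.04,0,0.15],
  [0,0,0.03,0,0.15],
  [0,0,0.03,0,0.15],
  [0,0,0.012,0,0.15],
  [0,0,0,0,0.15],
  [0,0,0,0,0.15],
  [0,0,0,0,0.15],
])

```text
clock: 53.25
tcp_pos: [0.4451, 0.4206, 0.0122]
eef_rot: [3.141, -0.003, 0.898]
ft_force: [-0.3, 0.1, 0.9]
opening: 0.0726
finger_force: 0.0
```

Emit:
drive_tool([
  [0,0,0.009,0,0.15],
  [0,0,0,0,0.15],
  [0,0,0,0,0.6],
  [0,0,0,0,0.6],
  [0,0,0,0,0.6],
  [0,0,0,0,0.6],
  [0,0,0,0,0.6],
  [0,0,0,0,0.6],
])

```text
clock: 54.05
tcp_pos: [0.4436, 0.42, 0.0018]
eef_rot: [3.142, -0.0, 0.899]
ft_force: [-1.0, 0.2, 5.4]
opening: 0.0453
finger_force: 31.1
```

Emit:
drive_tool([
  [0,0,-0.03,0,1],
  [0,0,-0.05,0,1],
  [0,0,-0.05,0,1],
  [0,0,-0.05,0,1],
  [0,0,0,0.14,1],
  [0,0,0,0.14,1],
  [0,0,0,0.14,1],
  [0,0,0,0.14,1],
])

```text
clock: 54.85
tcp_pos: [0.4434, 0.4197, 0.1811]
eef_rot: [3.141, 0.0, 0.333]
ft_force: [0.0, -0.3, -1.1]
opening: 0.0448
finger_force: 31.1
```

```bash
python3 - <<'E'
from h import *
print(env.observe()['opening']); go(.614,-.362,.18,.06)
E
```

```text
0.0447862705739882
spin 0.273 t [0.1234 0.7905 0.0011]
```

Emit:
drive_tool([
  [0,0,0,0.137,1],
  [0,0,0,0.136,1],
  [0.0065,0.0416,0,0,1],
  [0.0065,0.0416,0,0,1],
  [0.0065,0.0416,0,0,1],
  [0.0065,0.0416,0,0,1],
  [0.0065,0.0416,0,0,1],
  [0.0065,0.0416,0,0,1],
])

```text
clock: 55.65
tcp_pos: [0.4989, 0.1717, 0.1811]
eef_rot: [3.141, 0.0, 0.066]
ft_force: [0.7, 0.0, -0.7]
opening: 0.0446
finger_force: 31.1
```

Emit:
drive_tool([
  [0.0065,0.0416,0,0,1],
  [0.0065,0.0416,0,0,1],
  [0.0065,0.0416,0,0,1],
  [0.0065,0.0416,0,0,1],
  [0.0065,0.0416,0,0,1],
  [0.0065,0.0416,0,0,1],
  [0.0065,0.0416,0,0,1],
  [0.0065,0.0416,0,0,1],
])

```text
clock: 56.45
tcp_pos: [0.5726, -0.157, 0.181]
eef_rot: [-3.141, 0.0, 0.066]
ft_force: [0.3, -0.3, 0.5]
opening: 0.0451
finger_force: 31.1
```

Emit:
drive_tool([
  [0.0065,0.0416,0,0,1],
  [0.0065,0.0416,0,0,1],
  [0.0065,0.0416,0,0,1],
  [0.0065,0.0416,0,0,1],
  [0.0065,0.0416,0,0,1],
  [0,0,0,0,1],
  [0,0,0,0,1],
  [0,0,0,0,1],
])

```text
clock: 57.25
tcp_pos: [0.6182, -0.3595, 0.1808]
eef_rot: [-3.14, 0.001, 0.066]
ft_force: [-0.3, -0.5, -0.2]
opening: 0.0448
finger_force: 31.2
```

Emit:
drive_tool([
  [0,0,0.04,0,1],
  [0,0,0.04,0,1],
  [0,0,0.03,0,1],
  [0,0,0.018,0,1],
  [0,0,0,0,1],
  [0,0,0,0,0.2],
  [0,0,0,0,0.2],
  [0,0,0,0,0.2],
])

```text
clock: 58.05
tcp_pos: [0.6199, -0.3612, 0.0555]
eef_rot: [3.139, -0.002, 0.066]
ft_force: [-0.3, -0.4, 0.5]
opening: 0.0685
finger_force: 0.0
```

Emit:
drive_tool([
  [0,0,-0.03,0,0.2],
  [0,0,-0.04,0,0.2],
  [0,0,-0.04,0,0.2],
  [0,0,-0.04,0,0.2],
  [-0.006,-0.04,0,0,0],
  [-0.006,-0.04,0,0,0],
  [-0.006,-0.04,0,0,0],
  [-0.006,-0.04,0,0,0],
])

```text
clock: 58.85
tcp_pos: [0.5842, -0.2015, 0.2049]
eef_rot: [3.14, -0.002, 0.065]
ft_force: [0.4, 0.6, 0.5]
opening: 0.0852
finger_force: 0.0
```

Emit:
drive_tool([
  [-0.006,-0.04,0,0,0],
  [-0.006,-0.04,0,0,0],
  [-0.006,-0.04,0,0,0],
  [-0.006,-0.04,0,0,0],
  [-0.006,-0.04,0,0,0],
  [-0.006,-0.04,0,0,0],
  [-0.006,-0.04,0,0,0],
  [-0.006,-0.04,0,0,0],
])

```text
clock: 59.65
tcp_pos: [0.5154, 0.1151, 0.2048]
eef_rot: [-3.142, -0.003, 0.066]
ft_force: [0.2, -0.5, -0.2]
opening: 0.0859
finger_force: 0.0
```

```bash
python3 - <<'E'
from h import *
scan('t15'); im=cv2.imread('pics/t15.png')
cv2.imwrite('pics/t15b.png',cv2.convertScaleAbs(cv2.resize(im[110:300,210:470],(800,585),interpolation=cv2.INTER_CUBIC),alpha=1.5))
E
```

```text
[504. 151.] 220 ctr 635 -607 size 40 78 ang 89
[419. 161.] 424 ctr 618 -366 size 81 50 ang 0
[505. 187.] 222 ctr 535 -608 size 130 21 ang 6
[365. 207.] 345 ctr 495 -207 size 22 147 ang 82
```

View pics/t15b.png

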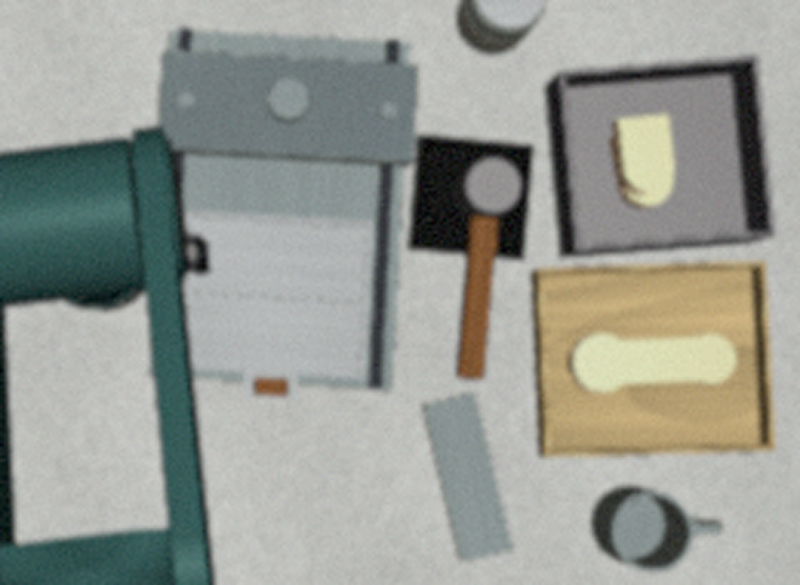

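The last picture shows the footbed in the tray at (655,360), both heels stacked in the bin at (645,160), the mallet standing on its pad at (493,185), the sled out with its handle at (270,386), and the stamp up.

```bash
python3 -c "
from h import *
print(job_done())"
```

```text
the job is handed in; nothing more can be done
None
```

I handed the job in at about 60 s, with no verdict returned: the one footbed was stamped with the mallet and is now in the tray, both heel pads are in the bin, the mallet is back on its pad, the sled is fully out and the stamp is up.

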